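# Hold the hand lens over the fossil

### The job

Take the hand lens out of the steel instrument tray by its handle, carry it over the tube rack, and hold it level over the dish with the coiled ammonite, the glass centred on the fossil and about 2 cm above the rim of the dish, so that it can be inspected. The lens must not touch the dishes or the stones in them, everything else stays where it is and the rack is not bumped. Finish while holding the lens still there; do not put it down.

Things in the scene. Friction and masses are not known exactly. Their poses are not given: they have to be found in the camera images.
- lens: Hand lens, 157 mm long, about 90 g, lying flat in the tray: round glass in a steel frame, 62 mm diameter, 12 mm thick; black flat-sided handle along its own -x, from x = -46 to -126 mm, 16 mm wide (y), 14 mm thick; flat underside all along. Origin: on the glass's centre axis, in the underside plane; z up. Balances near x = -50 mm; grip the handle across its width near x = -62 mm.
- tray: Open stainless steel instrument tray, 260 mm (own x) by 210 mm (own y), 40 mm high, walls and floor 4 mm thick; fixed. Origin: centre of its underside. It stands on the left or the right of the rack. The lens and a spatula lie on its floor.
- mat: Black rubber mat, 230 mm (own x) by 190 mm (own y), 4 mm thick, fixed, on the other side of the rack from the tray; the two glass dishes and the small bottle stand on it. Origin: centre of its underside.
- dish: Low clear glass dish, 72 mm across the rim, 16 mm high, that holds the ammonite; loose. Origin: centre of its underside.
- dish_rim (a point): Centre of the mouth of the ammonite's dish, level with its rim (16 mm above the dish's origin).
- ammonite: Stone fossil: a flat round spiral coil, about 50 mm across and 16 mm high, lying loose and flat about the middle of its dish. Origin: centre of its underside; z up.
- dish2: Second glass dish of the same size on the same mat, holding the rock chip; not wanted. Origin: centre of its underside.
- chip: Angular stone chip, 30 by 20 by 17 mm, in the second dish. Origin: centre of its underside.
- spatula: Narrow flat steel spatula, 158 mm long, up to 13 mm wide, 5 mm thick, lying along one long wall inside the tray. Origin: its middle, underside.
- rack: White rack of capped clear centrifuge tubes, between tray and mat: 253 mm long (own x), 80 mm wide, rack 78 mm high, tubes' caps up to 124 mm; fixed. Origin: centre of its underside.
- bottle: Amber bottle, 60 mm in diameter, 125 mm high, standing loose beyond the far end of the rack. Origin: centre of its base.
- dropper: Small amber bottle, 32 mm in diameter, 70 mm high, standing loose at the edge of the mat, beside and between the two dishes. Origin: centre of its base.
- beaker: Empty glass beaker, 56 mm in diameter, 70 mm high, loose, at the far left or right. Origin: centre of its base.
- slidebox: Grey slide box, 84 by 98 mm, 36 mm high, loose, at the far right or left. Origin: centre of its base.

How it is judged:
On the way:
1. the lens is lifted out of the tray in the gripper, above the tray's walls (height (world z) of lens above 0.07 m and contact force between lens and the fingers above 0.5 N and contact force between lens and tray below 0.05 N), for 0.2 s.
At the end, for the whole second after the job is handed in: The gripper holds the lens still over the ammonite: glass centred within 10 mm, underside 8 to 35 mm above the dish rim, level within 10 degrees, touching nothing but the fingers. Fossil flat in its upright dish; dishes, stones and loose bystanders within 15 mm of their starts (horizontal distance between lens and ammonite below 0.01 m and z of lens in the frame of dish_rim between 0.008 and 0.035 m and angle between lens's own z axis and vertical below 0.175 rad and contact force between lens and the fingers above 0.5 N and contact force between lens and dish below 0.05 N and contact force between lens and ammonite below 0.05 N and contact force between lens and dish2 below 0.05 N and contact force between lens and chip below 0.05 N and contact force between lens and rack below 0.05 N and contact force between lens and mat below 0.05 N and contact force between lens and tray below 0.05 N and contact force between lens and dropper below 0.05 N and contact force between lens and spatula below 0.05 N and linear speed of lens below 0.02 m/s and angular speed of lens below 0.2 rad/s and angle between dish's own z axis and vertical below 0.1 rad and angle between ammonite's own z axis and vertical below 0.2 rad and horizontal distance between ammonite and dish below 0.012 m and distance of each of dish, ammonite, dish2, chip, spatula, bottle, dropper, beaker, slidebox from where it was at the start of the episode below 0.015 m); the arm keeps its last pose, push and grip.
It fails at once if the lens touches a dish, the fossil or the rock chip (contact force between lens and dish above 0.3 N or contact force between lens and ammonite above 0.3 N or contact force between lens and dish2 above 0.3 N or contact force between lens and chip above 0.3 N).
It fails at once if the tube rack is bumped (over 5 N) by the robot or the lens (contact force between rack and the arm above 5 N or contact force between rack and the fingers above 5 N or contact force between rack and lens above 5 N).
It fails at once if a dish, stone, bottle, beaker, spatula or slide box is shifted by more than 15 mm or knocked over (distance of any of dish, ammonite, dish2, chip, spatula, bottle, dropper, beaker, slidebox from where it was at the start of the episode above 0.015 m).
It also fails if it takes over 43 s, if anything falls off the work surface, if the arm or the gripper's body presses on something with over 40 N, if the wrist force passes 120 N, or if a joint passes its speed limit or range.

### The arm

A 6-joint arm with a two-finger parallel gripper is mounted at the origin on the work surface. World frame = base frame: x ahead of the robot, y to its left, z up, the work surface at z = 0. Lengths are in m, angles in rad, forces in N, time in s.
With the tool pointing down it reaches from about 0.225 to 0.875 m from the base axis. Payload 3.4 kg.
Tool frame: the origin (TCP) lies at the very end of the fingers, on their centre line; the grasp point (between the pads) lies 19 mm behind it; z points along the fingers, y is the line along which they close (so a half turn about z gives the same grasp; the last joint's range is limited). The gripper opens to 85 mm and grips with 20 to 120 N. Pads are 22 mm wide; open, the fingers measure 114 mm over their backs; the gripper's body (76 mm by 85 mm) begins 54 mm behind the grasp point. The pads swing forward as they close: fully open they stand 13 mm farther back than shut.
Start: joints at [-0.121, 0.276, 1.505, -0, 1.361, -0.121], TCP at [0.575, -0, 0.231] pointing down, gripper open.
Joint ranges: [-2.89, 2.89], [-0.75, 2.08], [0.22, 2.7], [-1.18, 4.32], [0.11, 2.71], [-2.7, 2.7]. Speed limits (rad/s): [2.57, 2.57, 3.14, 3.14, 3.14, 3.14].

### API

Orientations are given as a unit quaternion [w, x, y, z].
In Python, from rig import readout, vision, manip gives the robot as it stands.
- The arm moves only by the shell command python3 -m handwheel 'ROWS' [FORCE]. ROWS is JSON, a list of rows, each a list of 3 entries, a list of its own where there are three numbers: the shift along the tool's x, y, z in mm, then the turn, a rotation vector about the tool's x, y, z in units of 6 degrees (1.0 is 6 degrees), then the closure, from -1 (fully open) to 1 (shut), so that 0 is half open. A call has 1 to 20 rows; each row shifts and turns the commanded pose from where the row before left it, along the tool's axes as they then stand; what a row does not reach is not made up. A row lasts 1/8 s, in which the tool goes at most 62.5 mm and 10.7 degrees, less where a joint would pass 70% of its speed; a pose out of reach is approached as far as the arm can. A call is refused whole if a number of a shift passes 62.5 or a number of a turn 1, either way. A call with a gripper value outside its range is refused whole. The fingers move at their own pace and stop on an object; FORCE is the grip in N (left out, the last holds). Time passes only in rows, so rows that do not move let the fingers close. It gives the time, the measured TCP pose, the force, the opening and the grip force at its end, in the units of the state.
- readout.get_state(): the state, without advancing time (a new reading comes with each control period).
- vision.get_image(name): name is "scene" or "side" or "wrist"; returns the picture (480x640x3 uint8, blue, green, red); there is no depth.
- vision.camera_params(name): a dict with "intrinsics" (3x3 intrinsics, pixels), "dist" ([k1, k2, p1, p2, k3] as OpenCV has them; the pictures are not rectified), "rvec" (rotation vector, rad) and "tvec" (3), from world to camera coordinates, as OpenCV has them; the wrist camera has in their place "hand_eye" (4x4, takes a point from camera to tool coordinates, whose origin is the TCP and whose axes are the flange's). Camera axes: x right, y down, z forward; pixel columns grow to the right and rows downward; lengths in m; the calibration is good to about 2 mm. A picture is of the moment at which its call begins: read the wrist's pose just before it. camera_params takes no time and is no camera call.
- manip.sign_off(): hands the job in; it is judged then, once.
The state is a dict: "clock": time; "qpos": joint angles; "qd": joint speeds; "effort": joint torques, N m; "position": TCP position; "ee_rot": TCP orientation; "contact_force": force on the tool from outside, world axes, zero at the start; "moment": the same for the moment, N m; "width": finger opening in m; "gripper_force": force on a finger pad.
Only numpy, scipy, OpenCV 4.12 (cv2) and the standard library are available. Lean on these libraries where they do the work, as an engineer would, in place of code of your own. Each camera call takes 0.05 s, during which the arm holds its last target. There are 200 camera calls.

## Working session

There is one attempt and no reset: what is moved stays moved. The work goes in short steps, Python scripts to look and compute and a shell command to move; the robot and the scene stay as the last step left them, time stands still between calls to the robot, and variables do not carry over. Pictures are saved under pics/ and viewed, at most 10 in all, crops included, and the job is handed in when it is done.

```bash
mkdir -p pics; cat > h.py <<'E'
import numpy as np, cv2
from rig import readout, vision, manip
from scipy.spatial.transform import Rotation as R
def cam(name, st=None):
    p=vision.camera_params(name); K=np.array(p["intrinsics"]);d=np.array(p["dist"])
    if name=="wrist":
        H=np.array(p["hand_eye"]); q=st["ee_rot"]
        T=np.eye(4);T[:3,:3]=R.from_quat([q[1],q[2],q[3],q[0]]).as_matrix();T[:3,3]=st["position"]
        W=T@H; return K,d,W[:3,:3],W[:3,3]
    M=cv2.Rodrigues(np.array(p["rvec"],float))[0]
    return K,d,M.T,-M.T@np.array(p["tvec"],float).ravel()
def onplane(c,px,z):
    K,d,Rw,o=c
    u=cv2.undistortPoints(np.array(px,float).reshape(-1,1,2),K,d).reshape(-1,2)
    r=np.c_[u,np.ones(len(u))]@Rw.T
    return o+r*((z-o[2])/r[:,2])[:,None]
E
python3 - <<'E'
from h import *
st=readout.get_state();print(st["clock"],st["position"],st["ee_rot"],st["width"])
for n in("scene","side","wrist"):
    cv2.imwrite(f"pics/{n}0.png",vision.get_image(n)); c=cam(n,st);print(n,c[3].round(3),c[2][:,2].round(2))
E
```

```text
0.0 [5.74472546e-01 4.94575531e-05 2.30427469e-01] [-7.28684382e-04  7.07113006e-01  7.07099950e-01 -5.71566534e-04] 0.0851660944618283
scene [ 1.271 -0.503  0.737] [-0.61  0.48 -0.63]
side [0.555 0.891 0.523] [ 0.05 -0.87 -0.5 ]
wrist [0.574 0.081 0.373] [-0.   -0.32 -0.95]
```

View pics/scene0.png

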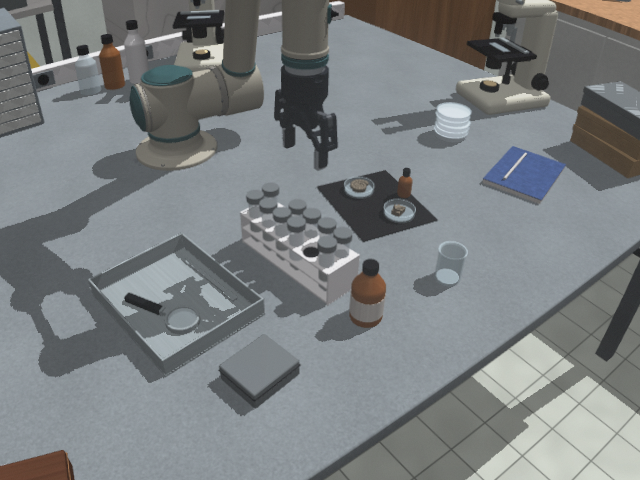

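View pics/side0.png

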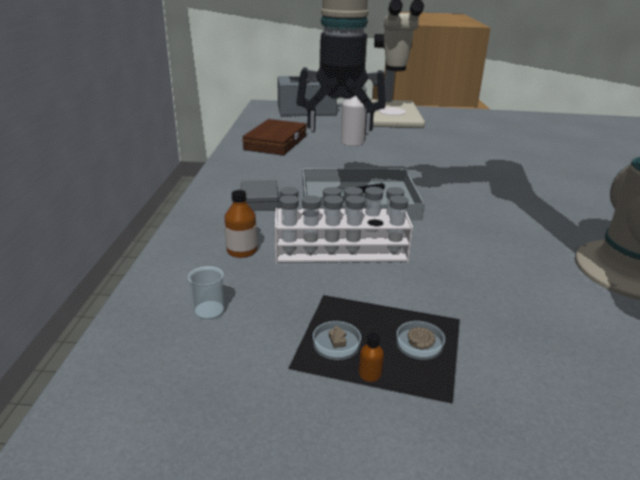

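The scene view shows the tray at lower left (180,300), with the lens handle at (125,297)–(165,311) and the glass at (183,320). The ammonite dish is at scene (359,187), side (421,339), with the chip dish nearer the bottle. I'll get coarse positions next.

```bash
python3 - <<'E'
from h import *
im=cv2.imread("pics/scene0.png");c=cam("scene");s=cam("side")
print("handle",onplane(c,[[126,297],[164,310]],.016).round(3).tolist(),"glass",onplane(c,[[183,320]],.014).round(3))
print("tray corners",onplane(c,[[92,287],[181,238],[262,298],[164,362]],.04).round(3).tolist())
print("dish scene",onplane(c,[[359,186]],.02).round(3),"side",onplane(s,[[420,337]],.02).round(3))
print("dish2 scene",onplane(c,[[400,209]],.02).round(3),"side",onplane(s,[[337,337]],.02).round(3))
print("rack caps",onplane(c,[[254,197],[270,188],[343,234],[327,244]],.124).round(3).tolist())
print("dropper",onplane(s,[[371,340]],.07).round(3))
E
```

```text
handle [[0.474, -0.327, 0.016], [0.545, -0.284, 0.016]] glass [[ 0.585 -0.266  0.014]]
tray corners [[0.439, -0.375, 0.04], [0.404, -0.176, 0.04], [0.642, -0.137, 0.04], [0.675, -0.341, 0.04]]
dish scene [[0.441 0.257 0.02 ]] side [[0.437 0.265 0.02 ]]
dish2 scene [[0.565 0.271 0.02 ]] side [[0.559 0.276 0.02 ]]
rack caps [[0.474, -0.043, 0.124], [0.465, -0.001, 0.124], [0.665, 0.022, 0.124], [0.671, -0.018, 0.124]]
dropper [[0.514 0.339 0.07 ]]
```

View pics/wrist0.png

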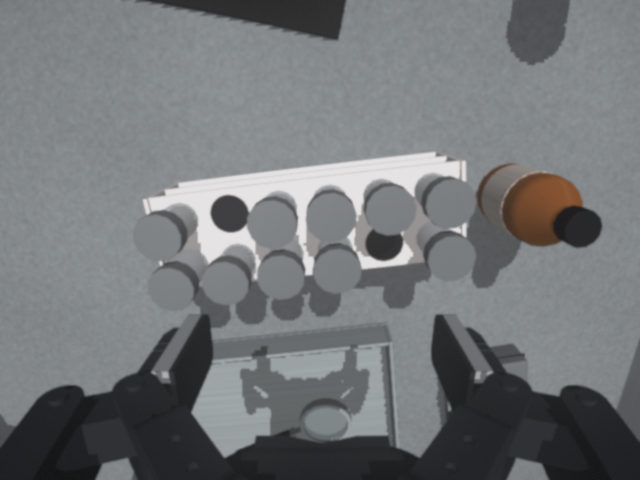

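The wrist view shows the rack with two empty holes, the bottle at right, and the lens glass at (325,420) partly behind the gripper. Next I move over the handle and turn the tool by -61° in world yaw.

```bash
python3 -m handwheel '[[[-49,-7,0],[0,0,0],-1],[[-49,-7,0],[0,0,0],-1],[[-49,-7,0],[0,0,0],-1],[[-49,-7,0],[0,0,0],-1],[[-50,-7,0],[0,0,0],-1],[[-50,-8,0],[0,0,0],-1],[[0,0,0],[0,0,1],-1],[[0,0,0],[0,0,1],-1],[[0,0,0],[0,0,1],-1],[[0,0,0],[0,0,1],-1],[[0,0,0],[0,0,1],-0.5],[[0,0,0],[0,0,1],-0.2],[[0,0,0],[0,0,1],-0.2],[[0,0,0],[0,0,1],-0.2],[[0,0,0],[0,0,1],-0.2],[[0,0,0],[0,0,1],-0.2],[[0,0,0],[0,0,0],-0.2],[[0,0,0],[0,0,0],-0.2]]'
python3 - <<'E'
from h import *
st=readout.get_state();print(st["clock"],st["position"],st["ee_rot"],st["width"])
np.save("st1.npy",st,allow_pickle=True)
cv2.imwrite("pics/wrist1.png",vision.get_image("wrist"))
E
```

```text
clock: 2.4
position: [0.532, -0.2959, 0.2311]
ee_rot: [-0.0, 0.966, 0.26, -0.0]
contact_force: [-0.6, 0.3, -0.4]
width: 0.0512
gripper_force: 0.0
2.4 [ 0.53195918 -0.29592845  0.2311143 ] [-1.59196313e-04  9.65733083e-01  2.59537245e-01 -7.82861300e-05] 0.05122686179815708
```

View pics/wrist1.png

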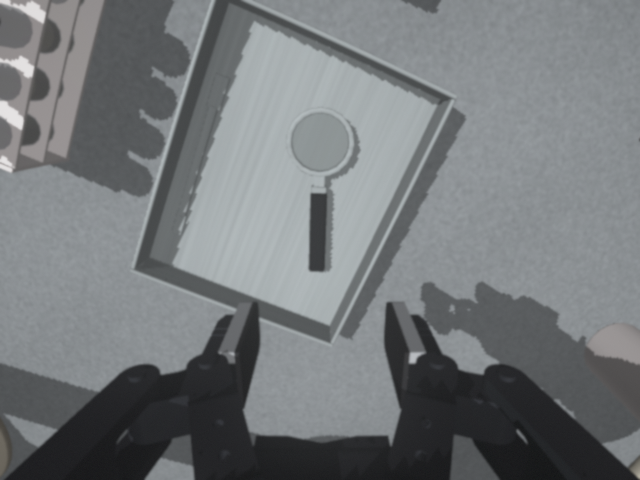

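The wrist view shows the lens clearly: glass at (321,142), handle from (318,195) to (317,270). The spatula is at the left wall (200,170), well clear.

```bash
python3 - <<'E'
from h import *
st=np.load("st1.npy",allow_pickle=True).item();c=cam("wrist",st)
im=cv2.imread("pics/wrist1.png");g=im.max(2);m=((g<60)*255).astype('uint8');m[:180]=0;m[285:]=0;m[:,:300]=0;m[:,345:]=0
n,l,s,ce=cv2.connectedComponentsWithStats(m);i=1+s[1:,4].argmax();print(s[i],ce[i])
ys,xs=np.where(l==i);P=onplane(c,np.c_[xs,ys],.018)[:,:2];mu=P.mean(0)
rect=cv2.minAreaRect((P*1000).astype(np.float32));print(rect)
G=onplane(c,[[321,142]],.015)[0,:2];w,v=np.linalg.eigh(np.cov(P.T));d=v[:,1]*np.sign(v[:,1]@(G-mu))
print("glass",G,"centroid",mu,"yaw",np.degrees(np.arctan2(d[1],d[0])),"g-c dist",np.linalg.norm(G-mu))
q=st["ee_rot"];M=R.from_quat([q[1],q[2],q[3],q[0]]).as_matrix();print("tool x yaw",np.degrees(np.arctan2(M[1,0],M[0,0])))
t=mu+.024*d; e=M.T@(np.r_[t,.0065]-st["position"]);print("grip",t,"shift mm",e*1000)
E
```

```text
[324 212   1   1   1] [324. 212.]
((523.814453125, -303.0317077636719), (0.0, 0.0), 0.0)
glass [ 0.57811707 -0.26831611] centroid [ 0.52381443 -0.3030317 ] yaw nan g-c dist 0.06445113393235657
tool x yaw 30.08521257824134
grip [nan nan] shift mm [nan nan nan]<stdin>:7: RuntimeWarning: Degrees of freedom <= 0 for slice
  c *= np.true_divide(1, fact)
  c *= np.true_divide(1, fact)
```

```bash
python3 - <<'E'
from h import *
st=np.load("st1.npy",allow_pickle=True).item();c=cam("wrist",st)
im=cv2.imread("pics/wrist1.png");g=im.max(2);print(g[230,300:345:2]);m=((g<85)*255).astype('uint8');m[:180]=0;m[285:]=0;m[:,:300]=0;m[:,345:]=0
n,l,s,ce=cv2.connectedComponentsWithStats(m);i=1+s[1:,4].argmax();print(s[i],ce[i])
ys,xs=np.where(l==i);P=onplane(c,np.c_[xs,ys],.018)[:,:2];mu=P.mean(0)
print(cv2.minAreaRect((P*1000).astype(np.float32)))
G=onplane(c,[[321,142]],.015)[0,:2];w,v=np.linalg.eigh(np.cov(P.T));d=v[:,1]*np.sign(v[:,1]@(G-mu))
print("glass",G,"centroid",mu,"yaw",np.degrees(np.arctan2(d[1],d[0])),"g-c dist",np.linalg.norm(G-mu))
q=st["ee_rot"];M=R.from_quat([q[1],q[2],q[3],q[0]]).as_matrix();print("tool x yaw",np.degrees(np.arctan2(M[1,0],M[0,0])))
t=mu+.024*d; e=M.T@(np.r_[t,.0065]-st["position"]);print("grip",t,"shift mm",e*1000)
E
```

```text
[182 184 182 179 165  89  63  64  63  63  62  62  62 103 118 120 149 178
 180 182 181 180 181]
[ 310  194   17   77 1174] [317.68228279 231.3867121 ]
((502.6133728027344, -308.2569580078125), (76.90149688720703, 14.66735553741455), 28.373876571655273)
glass [ 0.57811707 -0.26831611] centroid [ 0.50384252 -0.30762229] yaw 28.359435278072887 g-c dist 0.08403383566978453
tool x yaw 30.08521257824134
grip [ 0.52496216 -0.29622226] shift mm [ -6.18626697  -3.17509793 224.61584167]
```

```bash
python3 -m handwheel '[[[-6,-3,30],[0,0,0.29],-0.2],[[0,0,45],[0,0,0],-0.2],[[0,0,45],[0,0,0],-0.2],[[0,0,45],[0,0,0],-0.2],[[0,0,30],[0,0,0],-0.2],[[0,0,15],[0,0,0],-0.2],[[0,0,10],[0,0,0],-0.2],[[0,0,4],[0,0,0],-0.2],[[0,0,0],[0,0,0],-0.2]]'
python3 - <<'E'
from h import *
st=readout.get_state();print(st["clock"],st["position"],st["contact_force"])
cv2.imwrite("pics/wrist2.png",vision.get_image("wrist"))
E
```

```text
clock: 3.58
position: [0.5259, -0.2968, 0.008]
ee_rot: [0.001, 0.97, 0.244, 0.0]
contact_force: [0.2, 0.4, 1.0]
width: 0.0511
gripper_force: 0.0
3.575 [ 0.5258507  -0.29675397  0.00800308] [0.22421019 0.44141127 1.01391238]
```

View pics/wrist2.png

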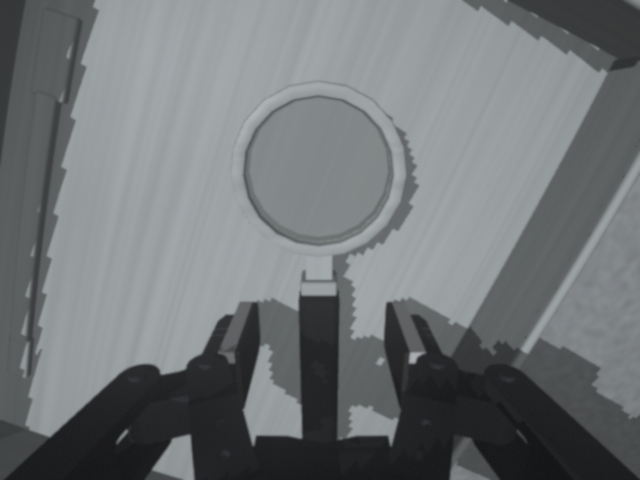

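The handle lies centred between the pads at (320,350). I'll close, then lift.

```bash
python3 -m handwheel '[[[0,0,1],[0,0,0],0.3],[[0,0,0],[0,0,0],1],[[0,0,0],[0,0,0],1],[[0,0,0],[0,0,0],1],[[0,0,0],[0,0,0],1],[[0,0,0],[0,0,0],1],[[0,0,0],[0,0,0],1]]' 60
python3 -m handwheel '[[[0,0,-5],[0,0,0],1],[[0,0,-15],[0,0,0],1],[[0,0,-25],[0,0,0],1],[[0,0,-30],[0,0,0],1],[[0,0,-30],[0,0,0],1],[[0,0,-30],[0,0,0],1],[[0,0,-30],[0,0,0],1],[[0,0,-25],[0,0,0],1],[[0,0,-10],[0,0,0],1],[[0,0,0],[0,0,0],1],[[0,0,0],[0,0,0],1]]'
python3 - <<'E'
from h import *
st=readout.get_state();cv2.imwrite("pics/wrist3.png",vision.get_image("wrist"));cv2.imwrite("pics/scene3.png",vision.get_image("scene"))
E
```

```text
clock: 4.5
position: [0.5256, -0.2966, 0.007]
ee_rot: [0.0, 0.97, 0.244, 0.0]
contact_force: [-1.9, 0.7, 5.0]
width: 0.0143
gripper_force: 61.9
clock: 5.88
position: [0.5247, -0.2959, 0.2051]
ee_rot: [-0.001, 0.97, 0.244, -0.001]
contact_force: [0.4, 0.3, -1.7]
width: 0.014
gripper_force: 61.1
```

View pics/wrist3.png

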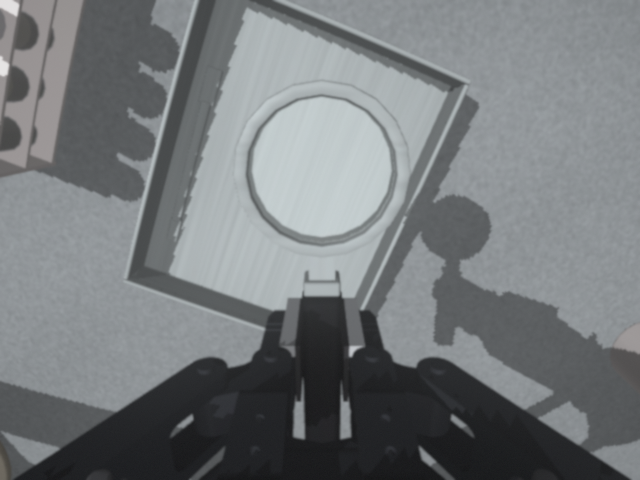

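The lens is held level and centred in the gripper, clear of the tray, with the glass at (322,168). I'll carry it high over the rack and stop short of the dish to look.

```bash
python3 -m handwheel '[[[1,-15,0],[0,0,0],1],[[3,-30,0],[0,0,0],1],[[4,-42,0],[0,0,0],1],[[4,-42,0],[0,0,0],1],[[4,-42,0],[0,0,0],1],[[4,-42,0],[0,0,0],1],[[4,-42,0],[0,0,0],1],[[4,-42,0],[0,0,0],1],[[4,-42,0],[0,0,0],1],[[4,-42,0],[0,0,0],1],[[4,-42,0],[0,0,0],1],[[4,-42,0],[0,0,0],1],[[3,-36,0],[0,0,0],1],[[0,-20,0],[0,0,0],1],[[0,-10,0],[0,0,0],1],[[0,0,0],[0,0,0],1],[[0,0,0],[0,0,0],1],[[0,0,0],[0,0,0],1]]'
python3 - <<'E'
from h import *
st=readout.get_state();np.save("st4.npy",st,allow_pickle=True);cv2.imwrite("pics/wrist4.png",vision.get_image("wrist"))
E
```

```text
clock: 8.22
position: [0.3157, 0.193, 0.2063]
ee_rot: [0.0, 0.97, 0.244, 0.0]
contact_force: [-0.6, -0.1, -1.5]
width: 0.0138
gripper_force: 61.1
```

View pics/wrist4.png

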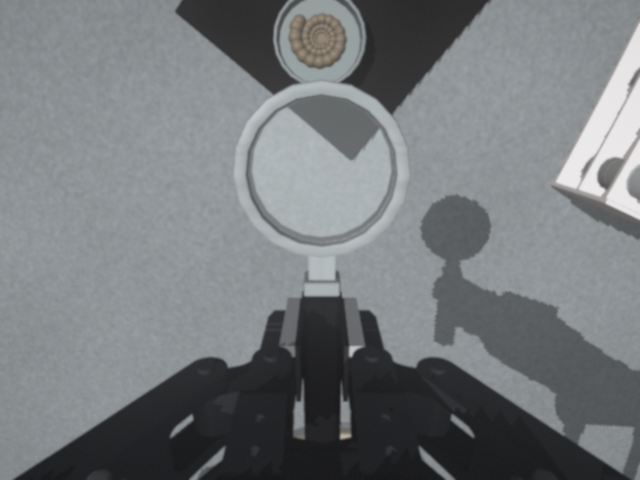

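The fossil is at (319,41) in its dish, just beyond the lens frame, whose centre is at (322,168). From this I'll work out the remaining shift.

```bash
python3 - <<'E'
from h import *
st=np.load("st4.npy",allow_pickle=True).item();c=cam("wrist",st);im=cv2.imread("pics/wrist4.png")
h=im.astype(int);m=((h[...,2]-h[...,0]>18)*255).astype('uint8');m[90:]=0;m[:,:270]=0;m[:,370:]=0
ct=max(cv2.findContours(m,0,1)[0],key=cv2.contourArea);(x,y),r=cv2.minEnclosingCircle(ct);print("amm px",x,y,r,cv2.boundingRect(ct))
A=onplane(c,[[x,y]],.016)[0];D=onplane(c,[[320,40]],.018)[0]
# lens frame outer ring at mid-height: 234..410, 81..256
zt=st["position"][2]; L=onplane(c,[[322,168]],zt+.004)[0]
w=onplane(c,[[234,168],[410,168],[322,81],[322,256]],zt+.004)
q=st["ee_rot"];M=R.from_quat([q[1],q[2],q[3],q[0]]).as_matrix()
print("A",A,"D",D,"glass",L,"lens in tool mm",(M.T@(L-st["position"]))*1000,np.linalg.norm(w[0]-w[1]),np.linalg.norm(w[2]-w[3]))
print("shift mm",(M.T@(A-L)*1000)[:2]," tool z axis",M[:,2])
E
```

```text
amm px 315.13726806640625 37.64829635620117 28.89446449279785 (290, 14, 55, 52)
A [0.43326327 0.26179599 0.016     ] D [0.4332631  0.25746827 0.018     ] glass [0.36935386 0.22162549 0.21025922] lens in tool mm [60.86647489  0.11847923 -4.00339611] 0.0628202438987488 0.06258661601293104
shift mm [75.31600861 -5.27126544]  tool z axis [ 7.95613545e-05 -2.67700990e-04 -9.99999961e-01]
```

```bash
python3 -m handwheel '[[[10,-1,0],[0,0,0],1],[[25,-1,0],[0,0,0],1],[[25,-1,0],[0,0,0],1],[[10,0,0],[0,0,0],1],[[4,0,0],[0,0,0],1],[[0,0,15],[0,0,0],1],[[0,0,25],[0,0,0],1],[[0,0,25],[0,0,0],1],[[0,0,20],[0,0,0],1],[[0,0,10],[0,0,0],1],[[0,0,5],[0,0,0],1],[[0,0,0],[0,0,0],1],[[0,0,0],[0,0,0],1],[[0,0,0],[0,0,0],1]]'
python3 - <<'E'
from h import *
st=readout.get_state();np.save("st5.npy",st,allow_pickle=True);cv2.imwrite("pics/wrist5.png",vision.get_image("wrist"))
E
```

```text
clock: 10.02
position: [0.3795, 0.2314, 0.1068]
ee_rot: [-0.0, 0.97, 0.244, 0.001]
contact_force: [-0.4, -0.9, -2.0]
width: 0.0141
gripper_force: 61.1
```

View pics/wrist5.png

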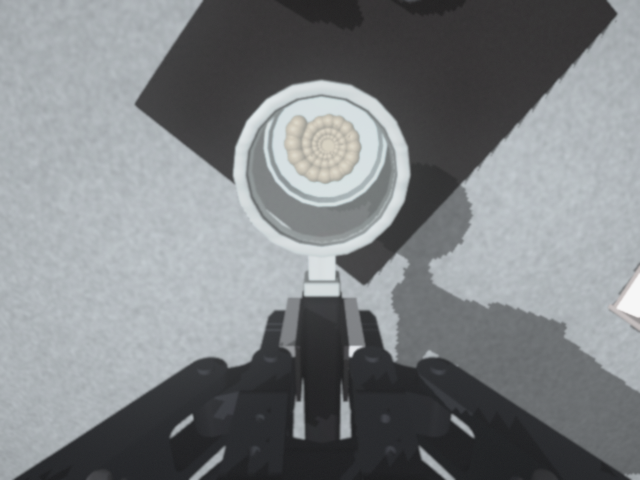

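Through the glass, the fossil spans (285–361, 114–183), centre (323,149), in the dish centred at about x=326. I'll check the offset again here.

```bash
python3 - <<'E'
from h import *
st=np.load("st5.npy",allow_pickle=True).item();c=cam("wrist",st)
A=onplane(c,[[323,149]],.016)[0];L=onplane(c,[[322,168]],st["position"][2]+.004)[0]
q=st["ee_rot"];M=R.from_quat([q[1],q[2],q[3],q[0]]).as_matrix()
print(A,L,M.T@(A-L)*1000)
E
```

```text
[0.43183183 0.25865389 0.016     ] [0.43311704 0.26011085 0.11082932] [-1.93972174  0.6557812  94.827111  ]
```

```bash
python3 -m handwheel '[[[-1.5,0.5,10],[0,0,0],1],[[0,0,15],[0,0,0],1],[[0,0,15],[0,0,0],1],[[0,0,10],[0,0,0],1],[[0,0,7],[0,0,0],1],[[0,0,4],[0,0,0],1],[[0,0,2],[0,0,0],1],[[0,0,0],[0,0,0],1],[[0,0,0],[0,0,0],1],[[0,0,0],[0,0,0],1],[[0,0,0],[0,0,0],1]]'
python3 - <<'E'
from h import *
a=vision.get_image("side")[230:430,280:500];b=vision.get_image("wrist")
cv2.imwrite("pics/end.png",np.hstack([cv2.resize(a,(440,400)),b[:400,180:500]]))
E
```

```text
clock: 11.45
position: [0.3781, 0.2301, 0.0434]
ee_rot: [-0.0, 0.97, 0.244, 0.0]
contact_force: [-0.3, -0.2, -1.0]
width: 0.0143
gripper_force: 61.1
```

View pics/end.png

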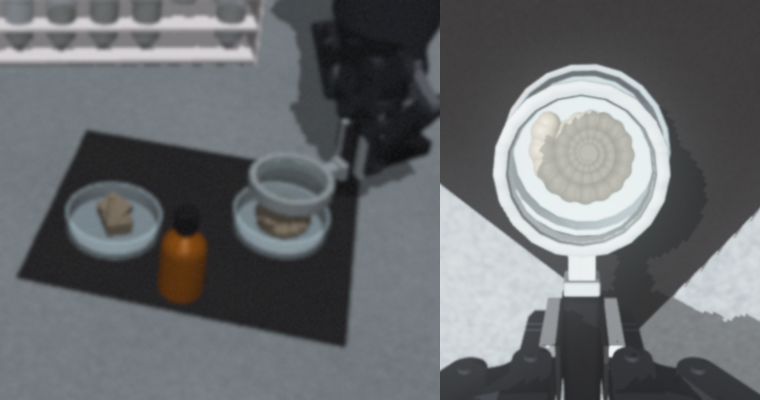

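The lens hovers level above the dish. The ring centre is at (582,168) and the fossil at (582,156), which matches the parallax expected for the height gap. Nothing else has moved, so I'm handing in.

```bash
python3 -c "
from rig import manip; print(manip.sign_off())"
```

```text
the job is handed in; nothing more can be done
None
```

I handed the job in at about 11.5 s with the gripper holding the lens level and still over the ammonite; by my measurements it is centred to about 2 mm and about 2 cm above the dish rim, but the sign-off returned no verdict.

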